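Swap the dummy for the matching soil core

ROBOT

A 7-joint arm with a two-finger parallel gripper is mounted at the origin on the work surface. World frame = base frame: x ahead of the robot, y to its left, z up, the work surface at z = 0. Lengths are in m, angles in rad, forces in N, time in s.
With the tool pointing down it reaches from about 0.35 to 0.9 m from the base axis. Payload 7.2 kg.
Tool frame: the origin (TCP) lies on the centre line of the jaws, within the pads' length; the fingertips stand 25 mm ahead of it and the grasp point (between the pads) lies 6 mm ahead of it (tip_reach is the distance from the TCP to the fingertips, in m); z points along the fingers, y is the line along which they close (so a half turn about z gives the same grasp; the last joint's range is limited). The gripper opens to 88 mm and grips with 3 to 60 N. Pads are 20 mm wide; open, the fingers measure 115 mm over their backs; the gripper's body (75 mm by 178 mm) begins 61 mm behind the grasp point.
Start: joints at [1.16, 0.411, -0.013, 1.596, 0.006, 1.134, -0.082], TCP at [0.21, -0.589, 0.248] pointing down, gripper open.
Joint ranges: [-2.95, 2.95], [-0.29, 1.99], [-1.47, 1.44], [0.14, 2.54], [-1.03, 4.17], [0.13, 1.85], [-2.86, 2.86]. Speed limits (rad/s): [2.39, 2.39, 3.01, 3.01, 3.14, 3.14, 3.14].

INTERFACE

Orientations are given as a unit quaternion [w, x, y, z].
In Python, from rig import * gives the robot as it stands.
- The arm moves only by the shell command python3 -m crank 'ROWS' [FORCE]. ROWS is JSON, a list of rows, each an object of numbers: "rx", "ry", "rz": the turn, a rotation vector about the tool's x, y, z in degrees; "dx", "dy", "dz": the shift along the tool's x, y, z in mm; "grip": the finger opening in mm, from 0 to 87.8. A call has 1 to 5 rows; each row is the pose to reach, as a shift and turn from the pose commanded when the call began, along the tool's axes at that moment; what a row does not reach only later rows make up. A row lasts 1/12 s, in which the tool goes at most 41.7 mm and 7.16 degrees, less where a joint would pass 70% of its speed; a pose out of reach is approached as far as the arm can. A call with a gripper value outside its range is refused whole. The fingers move at their own pace and stop on an object; FORCE is the grip in N (left out, the last holds). Time passes only in rows, so rows that repeat a pose let the fingers close. It gives the time, the measured TCP pose, the force, the opening and the grip force at its end, in the units of the state.
- get_state(): the state, without advancing time (a new reading comes with each control period).
- get_image(name): name is "side" or "top" or "wrist"; returns a dict with "pixels" (400x640x3 uint8, blue, green, red), "mtx" (3x3 intrinsics, pixels), "view" (4x4, takes a point from world to camera coordinates). Camera axes: x right, y down, z forward; pixel columns grow to the right and rows downward; lengths in m; the calibration is good to about 2 mm. The wrist camera is an equidistant fisheye: a pixel r from the principal point sees the ray r / f radians off the axis. A picture is of the moment at which its call begins. There is no depth.
- finish_job(): hands the job in; it is judged then, once.
Trained networks look in a picture, given as the dict that the camera call returned (one of the last four; its "shot" number tells which), for a name from the list of things; names that differ only in an ending like _2 or _b are one class to them, and where a whole thing is asked for, a point or a joint stands for the part that bears it (a point fixed in the world has none). Each returns a list of dicts, best first, with "conf" (0 to 1); they miss things now and then, are a little off and sometimes report something else, mostly with a low value. They report only what shows in the picture. A call takes as long as a camera call. They do not tell look-alikes from the thing itself.
- outline_of(picture, target): "pixels" (400x640 bool, what is visible of it).
- tip_of(picture, target): "position" ([x, y, z] in m, in the coordinates of the camera as it stood for that picture, good to about 4 mm: a listed point, or the origin of a listed thing).
The state is a dict: "time": time; "joint_pos": joint angles; "qvel": joint speeds; "tau": joint torques, N m; "tool_pos": TCP position; "tcp_rot": TCP orientation; "contact_force": force on the tool from outside, world axes, zero at the start; "wrist_torque": the same for the moment, N m; "gripper_width": finger opening in m; "grasp_force": force on a finger pad.
Only numpy, scipy, OpenCV 4.12 (cv2) and the standard library are available. Lean on these libraries where they do the work, as an engineer would, in place of code of your own. Each camera call takes 0.05 s, during which the arm holds its last target. There are 200 camera calls.

TASK

In the rack lane whose lamp is green, take out the yellow-capped dummy and lay it flat in the white tray, then lay in its place the loose blue-capped soil core of the same length and thickness as the core clamped above it in that lane, straight along the lane with its lower end home against the foot stop. Do not drop anything, and leave the other cores and the jars where they are.

Things in the scene. Friction and masses are not known exactly. Their poses are not given: they have to be found in the camera images.
- rack: fixed sloping rack, origin on the table, x level away from the operator, y left, z up. Three lanes at y = +80, 0, -80 mm, rising 25 degrees in +x. A beam 20 mm wide, 26 mm high in each lane carries the core, top 17 mm below the core's centre line; fingers fit beside it to 40 mm below that line. Load the lower half; the upper half holds a clamped core. Back panel at x = 230 to 260, 220 mm high
- light_bar (a point): middle of the light bar (26 mm thick, 280 mm long, along the rack's y) that hangs over the lower lanes, so that they are reached with the tool square to the slope, tilted 25 degrees, coming from the operator's side. Its posts stand at x = 120, y = +-140 mm in the rack frame
- foot_left (a point): point on the left lane's centre line at the face of its lower foot stop, 17 mm above the beam: the middle of a core's lower end face lies here when it is home. Cheeks 47 mm apart flank the first 22 mm, up to 6 mm above the centre line; the next stop is 167 mm up the slope
- foot_middle (a point): point on the middle lane's centre line at the face of its lower foot stop, 17 mm above the beam: the middle of a core's lower end face lies here when it is home. Cheeks 47 mm apart flank the first 22 mm, up to 6 mm above the centre line; the next stop is 167 mm up the slope
- foot_right (a point): point on the right lane's centre line at the face of its lower foot stop, 17 mm above the beam: the middle of a core's lower end face lies here when it is home. Cheeks 47 mm apart flank the first 22 mm, up to 6 mm above the centre line; the next stop is 167 mm up the slope
- ref_short: fixed core of 95 mm length (same kind as the loose ones) clamped in the upper half of one of the rack's three lanes; which lane varies. Origin on the lane's centre line at the lower end of this core, level frame: x horizontally away from the operator (up the lane), y to the left, z up, not tilted
- ref_medium: fixed core of 115 mm length (same kind as the loose ones) clamped in the upper half of one of the rack's three lanes; which lane varies. Origin on the lane's centre line at the lower end of this core, level frame: x horizontally away from the operator (up the lane), y to the left, z up, not tilted
- ref_long: fixed core of 135 mm length (same kind as the loose ones) clamped in the upper half of one of the rack's three lanes; which lane varies. Origin on the lane's centre line at the lower end of this core, level frame: x horizontally away from the operator (up the lane), y to the left, z up, not tilted
- lamp_green: bright green lamp dome, 28 mm wide, 28 mm high, on top of the rack's light bar, straight above one lane (same y in the rack frame). Origin at its foot; axes as the rack's
- lamp_red1: dark red lamp dome, 28 mm wide, 28 mm high, on top of the rack's light bar, straight above one lane (same y in the rack frame). Origin at its foot; axes as the rack's
- lamp_red2: dark red lamp dome, 28 mm wide, 28 mm high, on top of the rack's light bar, straight above one lane (same y in the rack frame). Origin at its foot; axes as the rack's
- dummy: dummy core with yellow hexagonal caps, 105 mm long, otherwise like the soil cores (tube 28 mm, caps 34 mm across flats); lies in the lower half of the green lamp's lane. Origin at its centre, x along its length
- core_short: soil core sleeve lying on the mat: clear tube with soil, a blue hexagonal cap (34 mm across flats, 39 mm across corners, 18 mm long) on each end, both ends alike; 95 mm long over the caps, tube 28 mm thick between them. Origin at its centre (17 mm above what it lies on), x along its length
- core_medium: soil core sleeve lying on the mat: clear tube with soil, a blue hexagonal cap (34 mm across flats, 39 mm across corners, 18 mm long) on each end, both ends alike; 115 mm long over the caps, tube 28 mm thick between them. Origin at its centre (17 mm above what it lies on), x along its length
- core_long: soil core sleeve lying on the mat: clear tube with soil, a blue hexagonal cap (34 mm across flats, 39 mm across corners, 18 mm long) on each end, both ends alike; 135 mm long over the caps, tube 28 mm thick between them. Origin at its centre (17 mm above what it lies on), x along its length
- core_fat: thicker look-alike, 115 mm long, tube 38 mm, caps 44 mm across flats; never the match. Origin at its centre (22 mm above what it lies on), x along its length
- mat: fixed grey mat 400 x 360 x 4 mm under the loose cores and jars. Origin at the centre of its underside, 4 mm below its top
- jar1: jar with a blue lid, 52 mm wide, 68 mm high, standing on the mat; a bystander. Origin at its underside
- jar2: jar with a blue lid, 52 mm wide, 68 mm high, standing on the mat; a bystander. Origin at its underside
- jar3: jar with a blue lid, 52 mm wide, 68 mm high, standing on the mat; a bystander. Origin at its underside
- tray: fixed white open tray 200 (x) x 130 (y) x 35 mm high, walls 4 mm, floor about 4 mm. Origin at the centre of its underside
There are look-alikes about, which are no part of the job. Leave any purple or red look-alike of the core_long alone.

How it is judged:
By the outcome, as a careful person would: the job done as asked, in the order asked, and still so for the second after the job is handed in, with the robot touching nothing.
It also fails if it takes over 64 s, if anything falls off the work surface, if the arm or the gripper's body presses on something with over 40 N, if the wrist force passes 120 N, or if a joint passes its speed limit or range.

## Working session

There is one attempt and no reset: what is moved stays moved. The work goes in short steps, Python scripts to look and compute and a shell command to move; the robot and the scene stay as the last step left them, time stands still between calls to the robot, and variables do not carry over. Pictures are saved under pics/ and viewed, at most 14 in all, crops included, and the job is handed in when it is done.

```bash
mkdir -p pics; ls
cat > h.py <<'E'
from rig import *
import numpy as np, cv2
from scipy.spatial.transform import Rotation as R
def world(pic,p): 
    V=np.array(pic["view"]); return V[:3,:3].T@(np.array(p)-V[:3,3])
def proj(pic,P):
    V=np.array(pic["view"]);c=V[:3,:3]@np.array(P)+V[:3,3];q=np.array(pic["mtx"])@c;return q[:2]/q[2]
def ray(pic,u,v,z):
    V=np.array(pic["view"]);o=-V[:3,:3].T@V[:3,3];d=V[:3,:3].T@np.linalg.solve(np.array(pic["mtx"]),[u,v,1.]);return o+d*(z-o[2])/d[2]
E
python3 - <<'E'
from h import *
s=get_state();print(s)
for n in("top","side"):
    p=get_image(n);cv2.imwrite(f"pics/{n}0.png",p["pixels"])
    V=np.array(p["view"]);print(n,-V[:3,:3].T@V[:3,3],V[2,:3])
    for t in "rack light_bar foot_left foot_middle foot_right ref_short ref_medium ref_long lamp_green lamp_red1 dummy core_short core_medium core_long core_fat mat jar1 tray".split():
        for d in tip_of(p,t)[:4]:
            w=world(p,d["position"]);print(t,round(d["conf"],2),w.round(3),proj(p,w).round())
E
```

```text
pics
{'time': 0.0, 'joint_pos': array([ 1.15982922,  0.41187776, -0.01273494,  1.59704484,  0.00557333,
        1.13430374, -0.08223559]), 'qvel': array([-7.16579185e-06, -1.37926537e-03,  6.66058137e-04, -3.55180168e-04,
        8.22347905e-04,  8.38690521e-04,  6.20425848e-04]), 'tau': array([ 1.40801349e-03, -5.87955701e+01,  6.42881189e-01, -2.91077060e+01,
       -5.36811096e-02,  1.80767232e-02,  1.25047627e-04]), 'tool_pos': array([ 0.20988311, -0.5882045 ,  0.24682239]), 'tcp_rot': array([-7.79775158e-04,  9.85349542e-01,  1.70545131e-01, -1.75735342e-04]), 'contact_force': array([-0.77359175, -0.58353197, -0.23252412]), 'wrist_torque': array([0.02625824, 0.00963876, 0.00036751]), 'grasp_force': 0.0, 'gripper_width': 0.087775579927146}
top [0.25286945 0.01687797 1.41796865] [ 2.02204800e-01  8.21041042e-04 -9.79342915e-01]
rack 0.6 [0.585 0.296 0.001] [245. 192.]
light_bar 0.8 [0.608 0.312 0.32 ] [219. 161.]
foot_left 0.57 [0.501 0.349 0.104] [224. 209.]
foot_middle 0.64 [0.533 0.277 0.108] [245. 200.]
foot_right 0.81 [0.565 0.205 0.101] [265. 190.]
foot_right 0.72 [0.495 0.3
[... 2275 characters left out ...]
1.]
core_medium 0.96 [ 0.487 -0.036  0.024] [322. 231.]
core_medium 0.24 [ 0.515 -0.436  0.001] [328. 146.]
core_long 0.82 [ 0.245 -0.297  0.021] [406. 176.]
core_long 0.78 [0.314 0.171 0.02 ] [382. 305.]
core_long 0.76 [ 0.648 -0.051  0.028] [268. 220.]
core_fat 0.94 [ 0.483 -0.198  0.025] [330. 190.]
mat 0.7 [ 0.558 -0.126  0.   ] [303. 210.]
mat 0.62 [0.603 0.223 0.125] [257. 288.]
mat 0.37 [ 0.555 -0.13   0.004] [304. 209.]
mat 0.24 [ 0.648 -0.05   0.024] [268. 221.]
jar1 0.88 [ 0.725 -0.123  0.004] [249. 205.]
jar1 0.65 [ 0.558 -0.126  0.004] [303. 210.]
jar1 0.58 [ 0.398 -0.121  0.006] [355. 216.]
tray 0.77 [ 0.515 -0.433  0.005] [328. 146.]
tray 0.61 [ 0.648 -0.05   0.025] [268. 221.]
```

Run:
```python
import cv2,numpy as np
t=cv2.imread("pics/top0.png");s=cv2.imread("pics/side0.png")
cv2.imwrite("pics/top1.png",cv2.resize(t[120:320,170:440],(800,592),interpolation=cv2.INTER_CUBIC))
cv2.imwrite("pics/side1.png",cv2.resize(s[120:400,170:450],(600,600),interpolation=cv2.INTER_CUBIC))
```

```text
(no output)
```

View pics/top1.png

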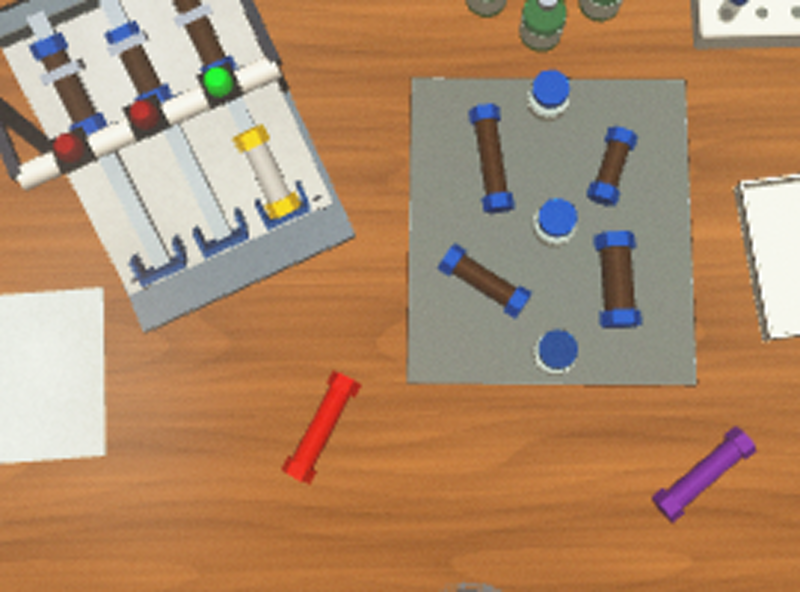

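View pics/side1.png

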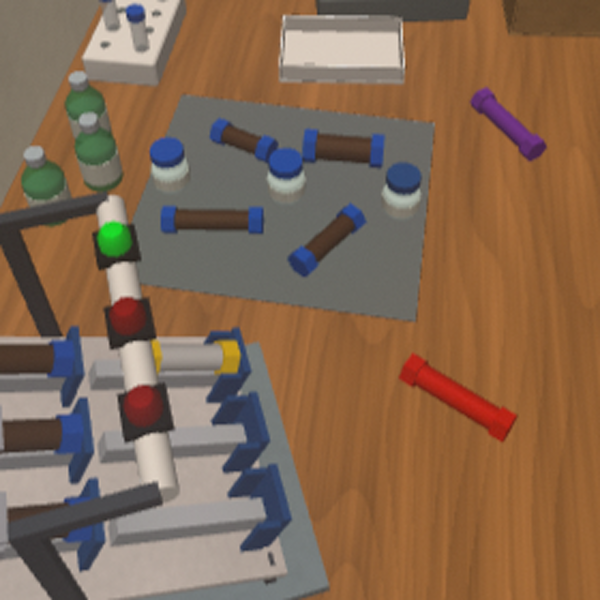

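Run:
```python
from h import *
t=cv2.imread("pics/top0.png")
cv2.imwrite("pics/ref.png",cv2.resize(t[90:170,165:275],(800,582),interpolation=cv2.INTER_CUBIC))
p=get_image("top")
yaw=np.arctan2(.205-.349,.565-.501)+np.pi/2;print(np.degrees(yaw))
f=lambda y:np.array([np.cos(yaw),np.sin(yaw),0])
sl=np.radians(25);u=np.cos(sl)*f(0)+np.array([0,0,np.sin(sl)])
for n,o in(("R",(.704,.267,.179)),("M",(.675,.338,.181)),("L",(.640,.410,.180))):
    print(n,[(L,proj(p,np.array(o)+u*L).round(1)) for L in(0,.095,.115,.135)])
    o=(np.array(o)); 
for n in("core_long","core_medium","core_short","core_fat"):
    m=[d for d in outline_of(p,n)][:3]
    for d in m:
        ys,xs=np.nonzero(d["pixels"])
        if len(xs)<30: continue
        r=cv2.minAreaRect(np.c_[xs,ys].astype(np.float32));b=cv2.boxPoints(r)
        W=np.array([ray(p,*q,.021)[:2] for q in b]);e=[W[1]-W[0],W[2]-W[1]];l=[np.linalg.norm(k) for k in e];k=e[int(np.argmax(l))]
        print(n,round(d["conf"],2),W.mean(0).round(3),np.round(l,3),np.degrees(np.arctan2(k[1],k[0])).round(1))
```

```text
23.96248897457816
R [(0, array([244.1, 146. ])), (0.095, array([231.7, 119.8])), (0.115, array([229. , 114.2])), (0.135, array([226.3, 108.5]))]
M [(0, array([222.9, 154.5])), (0.095, array([210. , 128.2])), (0.115, array([207.2, 122.6])), (0.135, array([204.4, 116.9]))]
L [(0, array([201.3, 165. ])), (0.095, array([187.9, 138.8])), (0.115, array([185.1, 133.2])), (0.135, array([182.2, 127.6]))]
core_long 0.8 [ 0.646 -0.048] [0.038 0.143] -172.9
core_long 0.8 [ 0.245 -0.292] [0.136 0.035] -50.6
core_medium 0.81 [ 0.488 -0.033] [0.036 0.115] -126.3
core_short 0.51 [ 0.632 -0.201] [0.108 0.039] -19.7
core_fat 0.66 [ 0.481 -0.202] [0.045 0.114] 178.9
```

View pics/ref.png

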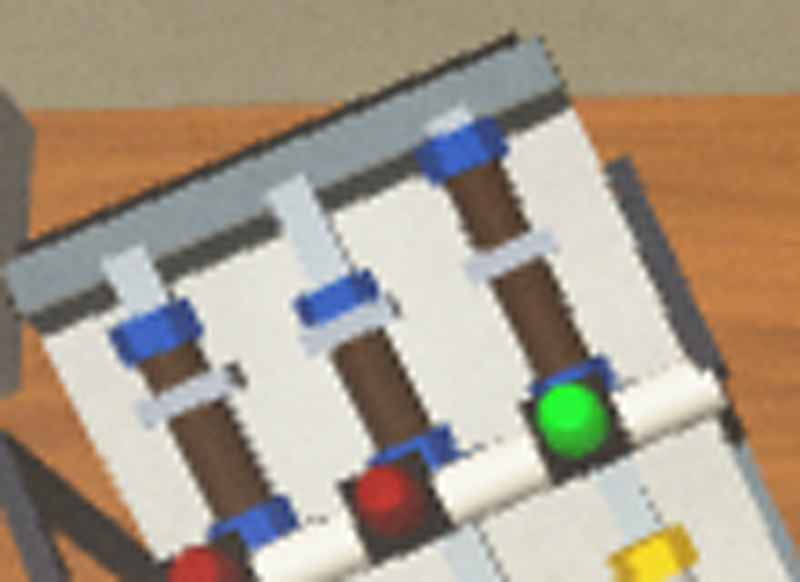

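Candidates: top view — long blue core on mat (336,172), short (377,176), medium (333,215), fat (378,213); red look-alike (277,264) and purple (408,280) off the mat. The green lamp (246,150) is over the right lane. Its ref ends at (228,107), which fits 135 mm, so the match is the blue core_long at (336,172), i.e. (0.647,-0.050).

```bash
cat >> h.py <<'E'
YAW=np.radians(24.0)
def frame(yaw,slope):
    f=np.array([np.cos(yaw),np.sin(yaw),0]);z=np.array([0,0,1.])
    u=np.cos(slope)*f+np.sin(slope)*z;n=-np.sin(slope)*f+np.cos(slope)*z
    return np.c_[u,-np.cross(n,u),-n]
RACK=frame(YAW,np.radians(25))
def cur():
    s=get_state();q=s["tcp_rot"];return np.array(s["tool_pos"]),R.from_quat(np.r_[q[1:],q[0]]).as_matrix(),s
def plan(*wps,start=None):
    "wps: (grasp-point pos, R); each printed relative to the previous one"
    p,M,s=cur();print("t",round(s["time"],2),"tcp",p.round(4),"w",round(s["gripper_width"],4),"F",np.round(s["contact_force"],1))
    for g,N in wps:
        q=np.array(g)-.006*N[:,2];print("d",np.round(1e3*M.T@(q-p),1),"r",np.degrees(R.from_matrix(M.T@N).as_rotvec()).round(2));p,M=q,N
E
python3 - <<'E'
from h import *
G=np.array([.607,.223,.128]);n=-RACK[:,2];u=RACK[:,0]
mid=np.array([.42,-.15,.30])
p,M,s=cur()
plan((mid,M),(G+n*.12-u*.04,RACK),(G+n*.12,RACK),(G,RACK))
E
```

```text
t 2.15 tcp [ 0.2101 -0.5886  0.2476] w 0.0877 F [ 0.1  0.4 -0.2]
d [ 345.2 -342.5  -58.4] r [0. 0. 0.]
d [ 212.3 -281.6   80.7] r [ 0.95 24.99 -4.29]
d [40.  0.  0.] r [0. 0. 0.]
d [  0.   0. 120.] r [0. 0. 0.]
```

```bash
python3 -m crank '[{"dx":345,"dy":-342,"dz":-58,"grip":87},{"dx":345,"dy":-342,"dz":-58,"grip":87},{"dx":345,"dy":-342,"dz":-58,"grip":87},{"dx":345,"dy":-342,"dz":-58,"grip":87},{"dx":345,"dy":-342,"dz":-58,"grip":87}]' 30; python3 -c "
from h import *
p,M,s=cur();G=np.array([.607,.223,.128]);n=-RACK[:,2];u=RACK[:,0]
plan((np.array([.42,-.15,.30]),M),(G+n*.12-u*.04,RACK))"
```

```text
t 2.15 tcp [ 0.2101 -0.5886  0.2476] w 0.0877 F [ 0.1  0.4 -0.2]
d [ 345.2 -342.5  -58.4] r [0. 0. 0.]
d [ 212.3 -281.6   80.7] r [ 0.95 24.99 -4.29]invalid input at $[0]: expected keys rx, ry, rz, dx, dy, dz, grip
```

```bash
python3 -m crank '[{"rx":0,"ry":0,"rz":0,"dx":345,"dy":-342,"dz":-58,"grip":87},{"rx":0,"ry":0,"rz":0,"dx":345,"dy":-342,"dz":-58,"grip":87},{"rx":0,"ry":0,"rz":0,"dx":345,"dy":-342,"dz":-58,"grip":87},{"rx":0,"ry":0,"rz":0,"dx":345,"dy":-342,"dz":-58,"grip":87},{"rx":0,"ry":0,"rz":0,"dx":345,"dy":-342,"dz":-58,"grip":87}]' 30
python3 -m crank '[{"rx":0,"ry":0,"rz":0,"dx":200,"dy":-198,"dz":-34,"grip":87},{"rx":0,"ry":0,"rz":0,"dx":200,"dy":-198,"dz":-34,"grip":87},{"rx":0,"ry":0,"rz":0,"dx":200,"dy":-198,"dz":-34,"grip":87},{"rx":0,"ry":0,"rz":0,"dx":200,"dy":-198,"dz":-34,"grip":87},{"rx":0,"ry":0,"rz":0,"dx":200,"dy":-198,"dz":-34,"grip":87}]'
python3 -c "
from h import *
p,M,s=cur();G=np.array([.607,.223,.128]);n=-RACK[:,2];u=RACK[:,0]
plan((np.array([.42,-.15,.30]),M),(G+n*.12-u*.04,RACK))"
```

```text
time: 2.57
tool_pos: [0.2999, -0.4003, 0.2726]
tcp_rot: [0.0, 0.985, 0.17, 0.0]
contact_force: [0.5, -0.4, 0.1]
gripper_width: 0.0869
grasp_force: 0.0
time: 2.98
tool_pos: [0.3894, -0.2137, 0.298]
tcp_rot: [0.0, 0.985, 0.17, 0.0]
contact_force: [1.0, -0.6, 0.5]
gripper_width: 0.087
grasp_force: 0.0
t 2.98 tcp [ 0.3894 -0.2137  0.298 ] w 0.087 F [ 1.  -0.6  0.5]
d [ 50.2 -49.8  -8.1] r [0. 0. 0.]
d [ 212.2 -281.7   80.5] r [ 1.01 24.97 -4.29]
```

```bash
python3 -m crank '[{"rx":1,"ry":25,"rz":-4.3,"dx":262,"dy":-331,"dz":72,"grip":87},{"rx":1,"ry":25,"rz":-4.3,"dx":262,"dy":-331,"dz":72,"grip":87},{"rx":1,"ry":25,"rz":-4.3,"dx":262,"dy":-331,"dz":72,"grip":87},{"rx":1,"ry":25,"rz":-4.3,"dx":262,"dy":-331,"dz":72,"grip":87},{"rx":1,"ry":25,"rz":-4.3,"dx":262,"dy":-331,"dz":72,"grip":87}]'
python3 -c "
from h import *
p,M,s=cur();G=np.array([.607,.223,.128]);n=-RACK[:,2];u=RACK[:,0]
plan((G+n*.12-u*.04,RACK))"
```

```text
time: 3.4
tool_pos: [0.453, -0.0211, 0.2614]
tcp_rot: [-0.045, 0.955, 0.202, 0.213]
contact_force: [-0.0, -1.2, -0.9]
gripper_width: 0.087
grasp_force: 0.0
t 3.4 tcp [ 0.453  -0.0211  0.2614] w 0.087 F [-0.  -1.2 -0.9]
d [ 120.4 -160.8   96.5] r [ 0.05 -0.17 -0.14]
```

```bash
python3 -m crank '[{"rx":0,"ry":0,"rz":0,"dx":120,"dy":-161,"dz":96,"grip":87},{"rx":0,"ry":0,"rz":0,"dx":120,"dy":-161,"dz":96,"grip":87},{"rx":0,"ry":0,"rz":0,"dx":120,"dy":-161,"dz":96,"grip":87},{"rx":0,"ry":0,"rz":0,"dx":120,"dy":-161,"dz":96,"grip":87},{"rx":0,"ry":0,"rz":0,"dx":120,"dy":-161,"dz":96,"grip":87}]'
python3 -c "
from h import *
p=get_image('wrist');cv2.imwrite('pics/w1.png',p['pixels']);
for t in 'foot_left foot_middle foot_right dummy rack lamp_green light_bar ref_long'.split():
  for d in tip_of(p,t)[:2]: print(t,round(d['conf'],2),world(p,d['position']).round(4))
G=np.array([.607,.223,.128]);n=-RACK[:,2];u=RACK[:,0]
plan((G+n*.12,RACK),(G,RACK))"
```

```text
time: 3.82
tool_pos: [0.5145, 0.1527, 0.2323]
tcp_rot: [-0.045, 0.955, 0.203, 0.212]
contact_force: [0.4, -1.2, 0.0]
gripper_width: 0.0871
grasp_force: 0.0
foot_left 0.74 [0.4955 0.3464 0.103 ]
foot_middle 0.96 [0.5276 0.2788 0.1067]
foot_right 0.65 [0.5578 0.2001 0.1052]
dummy 0.91 [0.6028 0.2187 0.1263]
rack 0.96 [5.828e-01 2.985e-01 1.000e-04]
t 4.27 tcp [0.5141 0.1494 0.2323] w 0.0871 F [-0.9  0.6 -0.1]
d [ 59.9 -29.6  16.9] r [ 0.07  0.04 -0.11]
d [  0.   0. 120.] r [0. 0. 0.]
```

View pics/w1.png

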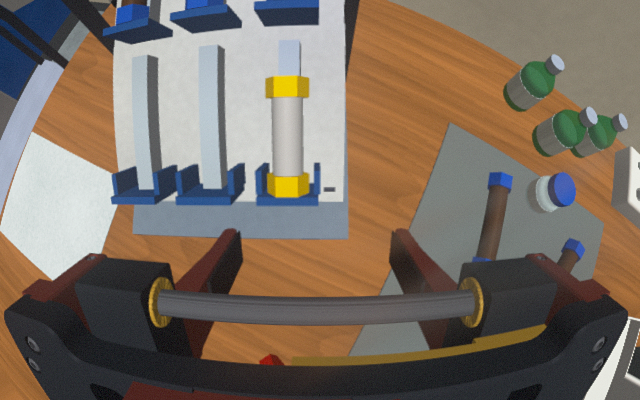

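```bash
python3 -m crank '[{"rx":0,"ry":0,"rz":0,"dx":57,"dy":-29,"dz":17,"grip":87},{"rx":0,"ry":0,"rz":0,"dx":57,"dy":-29,"dz":17,"grip":87},{"rx":0,"ry":0,"rz":0,"dx":57,"dy":-29,"dz":17,"grip":87}]'
python3 -c "
from h import *
p=get_image('wrist')
for t in 'foot_left foot_middle foot_right dummy'.split():
  for d in tip_of(p,t)[:1]: print(t,round(d['conf'],2),world(p,d['position']).round(4))
G=np.array([.605,.2215,.1275])
plan((G,RACK))"
```

```text
time: 4.52
tool_pos: [0.559, 0.2041, 0.2427]
tcp_rot: [-0.046, 0.955, 0.203, 0.213]
contact_force: [-0.5, 0.7, -0.6]
gripper_width: 0.0872
grasp_force: 0.0
foot_left 0.78 [0.4936 0.3485 0.1006]
foot_middle 0.8 [0.525  0.2766 0.1045]
foot_right 0.71 [0.5577 0.2001 0.1061]
dummy 0.8 [0.6009 0.2196 0.1259]
t 4.77 tcp [0.5555 0.2    0.2403] w 0.0874 F [ 0.1  0.  -0.2]
d [  1.5   0.4 119.1] r [ 0.04  0.11 -0.07]
```

```bash
python3 -m crank '[{"rx":0,"ry":0,"rz":0,"dx":0,"dy":0,"dz":40,"grip":87},{"rx":0,"ry":0,"rz":0,"dx":0,"dy":0,"dz":75,"grip":80},{"rx":0,"ry":0,"rz":0,"dx":0,"dy":0,"dz":100,"grip":70},{"rx":0,"ry":0,"rz":0,"dx":0,"dy":0,"dz":112,"grip":60},{"rx":0,"ry":0,"rz":0,"dx":0,"dy":0,"dz":118,"grip":55}]'
python3 -m crank '[{"rx":0,"ry":0,"rz":0,"dx":0,"dy":0,"dz":0,"grip":40},{"rx":0,"ry":0,"rz":0,"dx":0,"dy":0,"dz":0,"grip":20},{"rx":0,"ry":0,"rz":0,"dx":0,"dy":0,"dz":0,"grip":20},{"rx":0,"ry":0,"rz":0,"dx":0,"dy":0,"dz":0,"grip":20},{"rx":0,"ry":0,"rz":0,"dx":0,"dy":0,"dz":0,"grip":20}]' 25
python3 -m crank '[{"rx":0,"ry":0,"rz":0,"dx":0,"dy":0,"dz":0,"grip":20},{"rx":0,"ry":0,"rz":0,"dx":0,"dy":0,"dz":0,"grip":20},{"rx":0,"ry":0,"rz":0,"dx":0,"dy":0,"dz":0,"grip":20},{"rx":0,"ry":0,"rz":0,"dx":0,"dy":0,"dz":0,"grip":20}]'
```

```text
time: 5.18
tool_pos: [0.6009, 0.2209, 0.1318]
tcp_rot: [-0.045, 0.955, 0.203, 0.21]
contact_force: [-0.8, -0.2, 0.7]
gripper_width: 0.0638
grasp_force: 0.0
time: 5.6
tool_pos: [0.6018, 0.2216, 0.135]
tcp_rot: [-0.045, 0.955, 0.203, 0.212]
contact_force: [-0.2, -0.7, 0.8]
gripper_width: 0.0306
grasp_force: 0.5
time: 5.93
tool_pos: [0.6018, 0.2214, 0.1349]
tcp_rot: [-0.045, 0.955, 0.203, 0.212]
contact_force: [-3.2, -2.4, 8.0]
gripper_width: 0.0274
grasp_force: 25.0
```

```bash
python3 -m crank '[{"rx":0,"ry":0,"rz":0,"dx":2,"dy":0,"dz":-6,"grip":20},{"rx":0,"ry":0,"rz":0,"dx":2,"dy":0,"dz":-25,"grip":20},{"rx":0,"ry":0,"rz":0,"dx":0,"dy":0,"dz":-55,"grip":20},{"rx":0,"ry":0,"rz":0,"dx":-10,"dy":0,"dz":-90,"grip":20},{"rx":0,"ry":0,"rz":0,"dx":-40,"dy":0,"dz":-115,"grip":20}]'
python3 -c "
from h import *
p=get_image('side')
for d in tip_of(p,'tray')[:2]: print(d['conf'],world(p,d['position']).round(4))
for p in (p,get_image('top')):
  for d in outline_of(p,'tray')[:2]:
    ys,xs=np.nonzero(d['pixels']);print('tray',d['conf'],xs.min(),xs.max(),ys.min(),ys.max())
    h=cv2.convexHull(np.c_[xs,ys].astype(np.int32));a=cv2.approxPolyDP(h,5,True)[:,0]
    print([(tuple(map(int,q)),*ray(p,*map(float,q),.035)[:2].round(3)) for q in a])
T=frame(np.radians(8),0)
plan((np.array([.515,-.433,.15]),T))
"
```

```text
time: 6.35
tool_pos: [0.526, 0.1892, 0.225]
tcp_rot: [-0.046, 0.954, 0.204, 0.214]
contact_force: [0.6, 0.3, 0.4]
gripper_width: 0.027
grasp_force: 25.0
0.65 [ 0.5144 -0.4337  0.0017]
0.3 [0.7068 0.2635 0.178 ]
tray 0.83 300 334 127 157
[((333, 128), np.float64(0.505), np.float64(-0.498)), ((323, 157), np.float64(0.522), np.float64(-0.337)), ((300, 155), np.float64(0.599), np.float64(-0.337)), ((303, 128), np.float64(0.612), np.float64(-0.483))]
tray 0.71 105 322 210 399
[((322, 394), np.float64(0.435), np.float64(0.398)), ((105, 399), np.float64(0.876), np.float64(0.465)), ((111, 282), np.float64(0.994), np.float64(0.204)), ((167, 220), np.float64(0.932), np.float64(-0.009)), ((225, 211), np.float64(0.777), np.float64(-0.064)), ((290, 281), np.float64(0.548), np.float64(0.142))]
tray 0.96 418 464 177 235
[((463, 230), np.float64(0.416), np.float64(-0.502)), ((427, 234), np.float64(0.405), np.float64(-0.371)), ((420, 182), np.float64(0.599), np.float64(-0.36)), ((454, 179), np.float64(0.607), np.float64(-0.488))]
t 6.6 tcp [0.5245 0.1869 0.2216] w 0.0273 F [ 0.1  0.1 -0.8]
d [-263.8  562.5  -50.5] r [ -3.47 -24.85  15.72]
```

```bash
python3 -c "
from h import *
T=frame(np.radians(4),0);plan((np.array([.512,-.432,.17]),T))"
python3 -m crank '[{"rx":0,"ry":0,"rz":0,"dx":-130,"dy":281,"dz":-30,"grip":20},{"rx":0,"ry":0,"rz":0,"dx":-130,"dy":281,"dz":-30,"grip":20},{"rx":0,"ry":0,"rz":0,"dx":-130,"dy":281,"dz":-30,"grip":20},{"rx":0,"ry":0,"rz":0,"dx":-130,"dy":281,"dz":-30,"grip":20},{"rx":0,"ry":0,"rz":0,"dx":-130,"dy":281,"dz":-30,"grip":20}]'
python3 -c "
from h import *
T=frame(np.radians(4),0);plan((np.array([.512,-.432,.17]),T))"
```

```text
t 6.6 tcp [0.5245 0.1869 0.2216] w 0.0273 F [ 0.1  0.1 -0.8]
d [-257.5  560.4  -69.6] r [ -4.35 -24.76  19.65]
time: 7.02
tool_pos: [0.5213, -0.0214, 0.2022]
tcp_rot: [-0.046, 0.955, 0.204, 0.212]
contact_force: [0.3, 1.1, -0.6]
gripper_width: 0.0272
grasp_force: 25.0
t 7.02 tcp [ 0.5213 -0.0214  0.2022] w 0.0272 F [ 0.3  1.1 -0.6]
d [-170.5  371.1  -51.1] r [ -4.46 -24.74  19.77]
```

```bash
python3 -m crank '[{"rx":-4.4,"ry":-24.7,"rz":19.8,"dx":-170,"dy":371,"dz":-51,"grip":20},{"rx":-4.4,"ry":-24.7,"rz":19.8,"dx":-170,"dy":371,"dz":-51,"grip":20},{"rx":-4.4,"ry":-24.7,"rz":19.8,"dx":-170,"dy":371,"dz":-51,"grip":20},{"rx":-4.4,"ry":-24.7,"rz":19.8,"dx":-170,"dy":371,"dz":-51,"grip":20},{"rx":-4.4,"ry":-24.7,"rz":19.8,"dx":-170,"dy":371,"dz":-51,"grip":20}]'
python3 -c "
from h import *
T=frame(np.radians(4),0);plan((np.array([.512,-.432,.17]),T))"
```

```text
time: 7.43
tool_pos: [0.518, -0.2293, 0.1889]
tcp_rot: [0.001, 0.999, 0.033, -0.002]
contact_force: [1.1, 0.6, -0.8]
gripper_width: 0.0272
grasp_force: 25.0
t 7.43 tcp [ 0.518  -0.2293  0.1889] w 0.0272 F [ 1.1  0.6 -0.8]
d [-19.2 201.9  13.2] r [ 0.05  0.26 -0.24]
```

```bash
python3 -m crank '[{"rx":0,"ry":0,"rz":0,"dx":-19,"dy":202,"dz":13,"grip":20},{"rx":0,"ry":0,"rz":0,"dx":-19,"dy":202,"dz":13,"grip":20},{"rx":0,"ry":0,"rz":0,"dx":-19,"dy":202,"dz":13,"grip":20},{"rx":0,"ry":0,"rz":0,"dx":-19,"dy":202,"dz":13,"grip":20},{"rx":0,"ry":0,"rz":0,"dx":-19,"dy":202,"dz":13,"grip":20}]'
python3 -m crank '[{"rx":0,"ry":0,"rz":0,"dx":0,"dy":0,"dz":30,"grip":20},{"rx":0,"ry":0,"rz":0,"dx":0,"dy":0,"dz":65,"grip":20},{"rx":0,"ry":0,"rz":0,"dx":0,"dy":0,"dz":100,"grip":20},{"rx":0,"ry":0,"rz":0,"dx":0,"dy":0,"dz":125,"grip":20},{"rx":0,"ry":0,"rz":0,"dx":0,"dy":0,"dz":135,"grip":20}]'
python3 -m crank '[{"rx":0,"ry":0,"rz":0,"dx":0,"dy":0,"dz":0,"grip":20},{"rx":0,"ry":0,"rz":0,"dx":0,"dy":0,"dz":1,"grip":20},{"rx":0,"ry":0,"rz":0,"dx":0,"dy":0,"dz":2,"grip":20}]'
python3 -c "
from h import *
T=frame(np.radians(4),0);plan((np.array([.512,-.432,.021]),T))"
```

```text
time: 7.85
tool_pos: [0.5107, -0.434, 0.1745]
tcp_rot: [-0.0, 0.999, 0.034, -0.001]
contact_force: [-0.1, -0.2, -2.1]
gripper_width: 0.0277
grasp_force: 25.0
time: 8.27
tool_pos: [0.509, -0.4292, 0.0354]
tcp_rot: [-0.002, 0.999, 0.034, -0.003]
contact_force: [-0.1, 0.5, -1.6]
gripper_width: 0.0272
grasp_force: 25.0
time: 8.52
tool_pos: [0.5122, -0.4315, 0.041]
tcp_rot: [0.001, 0.999, 0.034, 0.001]
contact_force: [-0.6, 0.4, -1.1]
gripper_width: 0.0274
grasp_force: 25.0
t 8.52 tcp [ 0.5122 -0.4315  0.041 ] w 0.0274 F [-0.6  0.4 -1.1]
d [-0.2  0.4 14. ] r [ 0.09 -0.1  -0.1 ]
```

```bash
python3 -m crank '[{"rx":0,"ry":0,"rz":0,"dx":0,"dy":0,"dz":3,"grip":20},{"rx":0,"ry":0,"rz":0,"dx":0,"dy":0,"dz":6,"grip":20},{"rx":0,"ry":0,"rz":0,"dx":0,"dy":0,"dz":8,"grip":20},{"rx":0,"ry":0,"rz":0,"dx":0,"dy":0,"dz":9,"grip":20},{"rx":0,"ry":0,"rz":0,"dx":0,"dy":0,"dz":9,"grip":20}]'
python3 -m crank '[{"rx":0,"ry":0,"rz":0,"dx":0,"dy":0,"dz":1,"grip":20},{"rx":0,"ry":0,"rz":0,"dx":0,"dy":0,"dz":2,"grip":20},{"rx":0,"ry":0,"rz":0,"dx":0,"dy":0,"dz":2,"grip":20}]'
```

```text
time: 8.93
tool_pos: [0.5105, -0.431, 0.0306]
tcp_rot: [0.0, 0.999, 0.034, -0.0]
contact_force: [1.5, 0.3, -2.7]
gripper_width: 0.0275
grasp_force: 25.0
time: 9.18
tool_pos: [0.5108, -0.4311, 0.0295]
tcp_rot: [0.0, 0.999, 0.034, -0.0]
contact_force: [-2.7, 1.6, 7.4]
gripper_width: 0.0276
grasp_force: 28.7
```

```bash
python3 -m crank '[{"rx":0,"ry":0,"rz":0,"dx":0,"dy":0,"dz":0,"grip":30},{"rx":0,"ry":0,"rz":0,"dx":0,"dy":0,"dz":0,"grip":36},{"rx":0,"ry":0,"rz":0,"dx":0,"dy":0,"dz":0,"grip":44},{"rx":0,"ry":0,"rz":0,"dx":0,"dy":0,"dz":0,"grip":46},{"rx":0,"ry":0,"rz":0,"dx":0,"dy":0,"dz":0,"grip":46}]'
python3 -m crank '[{"rx":0,"ry":0,"rz":0,"dx":0,"dy":0,"dz":-15,"grip":46},{"rx":0,"ry":0,"rz":0,"dx":0,"dy":0,"dz":-50,"grip":46},{"rx":0,"ry":0,"rz":0,"dx":0,"dy":0,"dz":-90,"grip":60},{"rx":0,"ry":0,"rz":0,"dx":0,"dy":0,"dz":-130,"grip":70},{"rx":0,"ry":0,"rz":0,"dx":0,"dy":0,"dz":-150,"grip":87}]'
python3 -c "
from h import *
p=get_image('top')
for t in('dummy','core_long'):
  for d in tip_of(p,t)[:3]: print(t,d['conf'],world(p,d['position']).round(4))
C=frame(np.radians(7),0);plan((np.array([.647,-.05,.15]),C))"
```

```text
time: 9.6
tool_pos: [0.5112, -0.4329, 0.0295]
tcp_rot: [0.001, 0.999, 0.033, 0.001]
contact_force: [0.1, -5.3, 6.0]
gripper_width: 0.0457
grasp_force: 2.8
time: 10.02
tool_pos: [0.5123, -0.4307, 0.1841]
tcp_rot: [0.001, 0.999, 0.034, 0.002]
contact_force: [1.4, -0.0, -0.2]
gripper_width: 0.0626
grasp_force: 0.0
dummy 0.75 [ 0.5118 -0.4266  0.0193]
dummy 0.22 [ 0.7215 -0.1261  0.0046]
core_long 0.79 [ 0.2439 -0.2963  0.0168]
core_long 0.76 [0.3096 0.1722 0.0184]
core_long 0.75 [ 0.6477 -0.0471  0.0204]
t 10.17 tcp [ 0.5116 -0.4307  0.1811] w 0.0746 F [-0.4  0.3 -0.2]
d [ 161.  -370.6   24.8] r [ 0.11 -0.14 -3.08]
```

```bash
python3 -m crank '[{"rx":0,"ry":0,"rz":0,"dx":80,"dy":-185,"dz":0,"grip":87},{"rx":0,"ry":0,"rz":0,"dx":80,"dy":-185,"dz":0,"grip":87},{"rx":0,"ry":0,"rz":0,"dx":80,"dy":-185,"dz":0,"grip":87},{"rx":0,"ry":0,"rz":0,"dx":80,"dy":-185,"dz":0,"grip":87},{"rx":0,"ry":0,"rz":0,"dx":80,"dy":-185,"dz":0,"grip":87}]'
python3 -m crank '[{"rx":0,"ry":0,"rz":-3,"dx":81,"dy":-185,"dz":10,"grip":87},{"rx":0,"ry":0,"rz":-3,"dx":81,"dy":-185,"dz":10,"grip":87},{"rx":0,"ry":0,"rz":-3,"dx":81,"dy":-185,"dz":10,"grip":87},{"rx":0,"ry":0,"rz":-3,"dx":81,"dy":-185,"dz":10,"grip":87},{"rx":0,"ry":0,"rz":-3,"dx":81,"dy":-185,"dz":10,"grip":87}]'
python3 -c "
from h import *
p=get_image('wrist');cv2.imwrite('pics/w2.png',p['pixels'])
for d in tip_of(p,'core_long')[:3]: print(d['conf'],world(p,d['position']).round(4))
V=np.array(p['view']);o=-V[:3,:3].T@V[:3,3];K=np.array(p['mtx'])
for d in outline_of(p,'core_long')[:3]:
  ys,xs=np.nonzero(d['pixels']);xy=np.c_[xs-K[0,2],ys-K[1,2]];r=np.hypot(*xy.T);th=r/K[0,0]
  c=np.c_[xy/np.maximum(r,1e-6)[:,None]*np.sin(th)[:,None],np.cos(th)];w=c@V[:3,:3];P=o+w*((.021-o[2])/w[:,2])[:,None]
  q=P[:,:2]-P[:,:2].mean(0);e=np.linalg.svd(q,full_matrices=False)[2][0];print('outline',d['conf'],P.mean(0).round(4),np.degrees(np.arctan2(e[1],e[0])).round(1),np.ptp(q@e).round(3))
C=frame(np.radians(7),0);plan((np.array([.647,-.049,.10]),C))"
```

```text
time: 10.58
tool_pos: [0.5775, -0.2368, 0.1768]
tcp_rot: [-0.001, 0.999, 0.035, -0.001]
contact_force: [1.5, 0.4, 0.7]
gripper_width: 0.087
grasp_force: 0.0
time: 11.0
tool_pos: [0.6454, -0.0471, 0.1665]
tcp_rot: [-0.001, 0.998, 0.061, -0.002]
contact_force: [0.4, 0.1, -0.0]
gripper_width: 0.0868
grasp_force: 0.0
0.77 [ 0.6452 -0.0481  0.0238]
outline 0.84 [ 0.6431 -0.049   0.021 ] -173.3 0.144
outline 0.5 [ 0.5552 -0.1236  0.021 ] -152.8 0.102
t 11.15 tcp [ 0.6454 -0.0456  0.1665] w 0.0872 F [ 0.  -1.7  0.5]
d [ 1.3  3.7 60.4] r [-0.19  0.2   0.3 ]
```

View pics/w2.png

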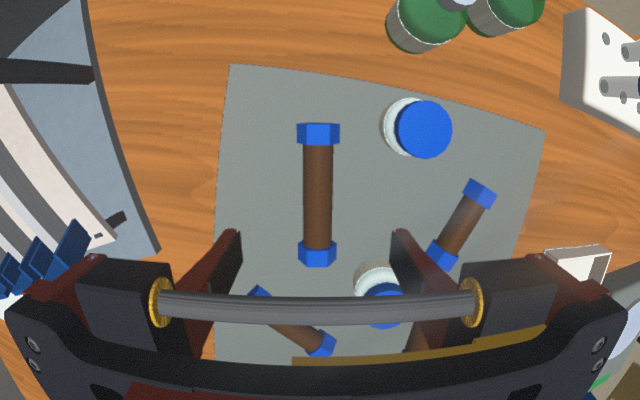

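```bash
python3 -m crank '[{"rx":0,"ry":0,"rz":0,"dx":0,"dy":2,"dz":35,"grip":87},{"rx":0,"ry":0,"rz":0,"dx":0,"dy":2,"dz":70,"grip":87},{"rx":0,"ry":0,"rz":0,"dx":0,"dy":2,"dz":100,"grip":87},{"rx":0,"ry":0,"rz":0,"dx":0,"dy":2,"dz":120,"grip":75},{"rx":0,"ry":0,"rz":0,"dx":0,"dy":2,"dz":128,"grip":65}]'
python3 -m crank '[{"rx":0,"ry":0,"rz":0,"dx":0,"dy":0,"dz":0,"grip":60},{"rx":0,"ry":0,"rz":0,"dx":0,"dy":0,"dz":0,"grip":55}]'
python3 -c "
from h import *
C=frame(np.radians(6.8),0);plan((np.array([.646,-.0485,.027]),C))"
```

```text
time: 11.57
tool_pos: [0.6428, -0.0545, 0.0357]
tcp_rot: [-0.0, 0.998, 0.059, -0.004]
contact_force: [-0.3, -0.6, -1.0]
gripper_width: 0.0769
grasp_force: 0.0
time: 11.73
tool_pos: [0.6461, -0.0535, 0.0405]
tcp_rot: [-0.0, 0.998, 0.06, -0.001]
contact_force: [-0.2, 0.4, -0.2]
gripper_width: 0.0639
grasp_force: 0.0
t 11.73 tcp [ 0.6461 -0.0535  0.0405] w 0.0639 F [-0.2  0.4 -0.2]
d [ 0.5 -5.   7.5] r [-0.01  0.07  0.04]
```

```bash
python3 -m crank '[{"rx":0,"ry":0,"rz":0,"dx":0,"dy":-4,"dz":4,"grip":55},{"rx":0,"ry":0,"rz":0,"dx":0,"dy":-4,"dz":7,"grip":50},{"rx":0,"ry":0,"rz":0,"dx":0,"dy":-4,"dz":7,"grip":50},{"rx":0,"ry":0,"rz":0,"dx":0,"dy":-4,"dz":7,"grip":50}]'
python3 -c "
from h import *
p=get_image('wrist');cv2.imwrite('pics/w3.png',p['pixels'])
for d in tip_of(p,'core_long')[:1]: print(d['conf'],world(p,d['position']).round(4))
C=frame(np.radians(6.8),0);plan((np.array([.646,-.0485,.027]),C))"
```

```text
time: 12.07
tool_pos: [0.6462, -0.0487, 0.0342]
tcp_rot: [0.0, 0.998, 0.06, 0.0]
contact_force: [-0.6, -0.2, 0.6]
gripper_width: 0.0504
grasp_force: 0.0
0.8 [ 0.6471 -0.046   0.0232]
t 12.17 tcp [ 0.6463 -0.0489  0.0341] w 0.0499 F [ 0.8 -0.6 -0.6]
d [-0.2 -0.4  1.1] r [ 0.01 -0.03  0.09]
```

View pics/w3.png

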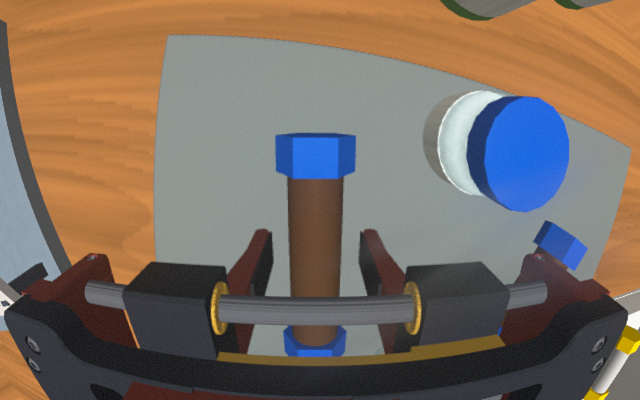

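The core sits centrally between the fingers (core at column 316, fingers at 255 and 375). Close and lift.

```bash
python3 -m crank '[{"rx":0,"ry":0,"rz":0,"dx":0,"dy":0,"dz":0.5,"grip":35},{"rx":0,"ry":0,"rz":0,"dx":0,"dy":0,"dz":0.5,"grip":20},{"rx":0,"ry":0,"rz":0,"dx":0,"dy":0,"dz":0.5,"grip":20},{"rx":0,"ry":0,"rz":0,"dx":0,"dy":0,"dz":0.5,"grip":20},{"rx":0,"ry":0,"rz":0,"dx":0,"dy":0,"dz":0.5,"grip":20}]' 30
python3 -m crank '[{"rx":0,"ry":0,"rz":0,"dx":0,"dy":0,"dz":0,"grip":20},{"rx":0,"ry":0,"rz":0,"dx":0,"dy":0,"dz":0,"grip":20},{"rx":0,"ry":0,"rz":0,"dx":0,"dy":0,"dz":0,"grip":20}]'
python3 -m crank '[{"rx":0,"ry":0,"rz":0,"dx":0,"dy":0,"dz":-8,"grip":20},{"rx":0,"ry":0,"rz":0,"dx":0,"dy":0,"dz":-35,"grip":20},{"rx":0,"ry":0,"rz":0,"dx":0,"dy":0,"dz":-75,"grip":20},{"rx":0,"ry":0,"rz":0,"dx":0,"dy":0,"dz":-115,"grip":20},{"rx":0,"ry":0,"rz":0,"dx":0,"dy":0,"dz":-155,"grip":20}]'
python3 -c "
from h import *
foot=np.array([.561,.2022,.1055]);n=-RACK[:,2];u=RACK[:,0]
A=foot+u*.0675
p,M,s=cur()
plan((np.array([.50,.02,.25]),M),(A+n*.13-u*.04,RACK),(A+n*.03+u*.006,RACK))"
```

```text
time: 12.58
tool_pos: [0.646, -0.0488, 0.033]
tcp_rot: [-0.0, 0.998, 0.06, -0.0]
contact_force: [-0.3, 0.5, 1.0]
gripper_width: 0.0275
grasp_force: 30.0
time: 12.83
tool_pos: [0.646, -0.0488, 0.033]
tcp_rot: [-0.0, 0.998, 0.06, -0.0]
contact_force: [-0.8, -0.6, 0.7]
gripper_width: 0.0273
grasp_force: 30.0
time: 13.25
tool_pos: [0.6453, -0.0488, 0.1897]
tcp_rot: [-0.0, 0.998, 0.06, -0.001]
contact_force: [1.2, -0.3, -1.5]
gripper_width: 0.0273
grasp_force: 30.0
t 13.25 tcp [ 0.6453 -0.0488  0.1897] w 0.0273 F [ 1.2 -0.3 -1.5]
d [-136.1  -85.8  -66.1] r [0. 0. 0.]
d [  51.4 -164.    15.6] r [  3.69  24.88 -16.83]
d [ 46.  -0. 100.] r [0. 0. 0.]
```

```bash
python3 -m crank '[{"rx":0,"ry":0,"rz":0,"dx":-136,"dy":-86,"dz":-66,"grip":20},{"rx":0,"ry":0,"rz":0,"dx":-136,"dy":-86,"dz":-66,"grip":20},{"rx":0,"ry":0,"rz":0,"dx":-136,"dy":-86,"dz":-66,"grip":20},{"rx":0,"ry":0,"rz":0,"dx":-136,"dy":-86,"dz":-66,"grip":20},{"rx":0,"ry":0,"rz":0,"dx":-136,"dy":-86,"dz":-66,"grip":20}]'
python3 -m crank '[{"rx":3.7,"ry":24.9,"rz":-16.8,"dx":51,"dy":-164,"dz":16,"grip":20},{"rx":3.7,"ry":24.9,"rz":-16.8,"dx":51,"dy":-164,"dz":16,"grip":20},{"rx":3.7,"ry":24.9,"rz":-16.8,"dx":51,"dy":-164,"dz":16,"grip":20},{"rx":3.7,"ry":24.9,"rz":-16.8,"dx":51,"dy":-164,"dz":16,"grip":20},{"rx":3.7,"ry":24.9,"rz":-16.8,"dx":51,"dy":-164,"dz":16,"grip":20}]'
python3 -c "
from h import *
p=get_image('wrist');cv2.imwrite('pics/w4.png',p['pixels'])
for t in 'foot_left foot_middle foot_right core_long'.split():
  for d in tip_of(p,t)[:1]: print(t,round(d['conf'],2),world(p,d['position']).round(4))
foot=np.array([.561,.2022,.1055]);n=-RACK[:,2];u=RACK[:,0]
A=foot+u*.0675
plan((A+n*.06+u*.006,RACK),(A+n*.012+u*.006,RACK))"
```

```text
time: 13.67
tool_pos: [0.4965, 0.0236, 0.2569]
tcp_rot: [0.0, 0.998, 0.062, 0.0]
contact_force: [1.4, 0.3, -2.8]
gripper_width: 0.0275
grasp_force: 30.0
time: 14.08
tool_pos: [0.5293, 0.1955, 0.2382]
tcp_rot: [-0.047, 0.953, 0.208, 0.215]
contact_force: [-0.6, 0.4, -1.5]
gripper_width: 0.0273
grasp_force: 30.0
foot_left 0.68 [0.4928 0.3472 0.1046]
foot_middle 0.95 [0.5249 0.275  0.1028]
foot_right 0.64 [0.4944 0.3465 0.1042]
core_long 0.61 [0.5333 0.2013 0.2281]
t 14.33 tcp [0.5321 0.1877 0.2382] w 0.0272 F [ 0.4  0.2 -2.3]
d [46.6 -1.8 67.9] r [ 0.13  0.   -0.16]
d [-0. -0. 48.] r [0. 0. 0.]
```

View pics/w4.png

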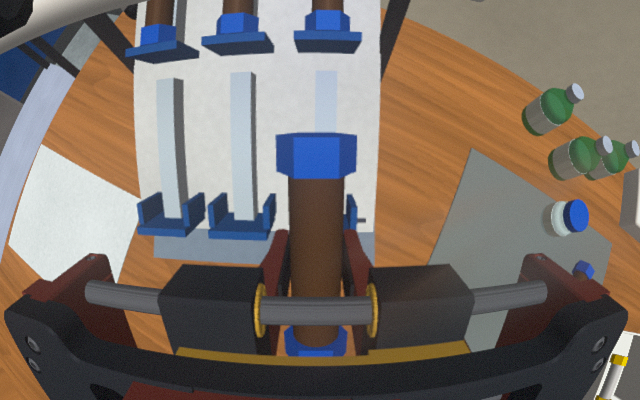

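```bash
python3 -m crank '[{"rx":0,"ry":0,"rz":0,"dx":47,"dy":-2,"dz":40,"grip":20},{"rx":0,"ry":0,"rz":0,"dx":47,"dy":-2,"dz":68,"grip":20},{"rx":0,"ry":0,"rz":0,"dx":47,"dy":-2,"dz":68,"grip":20},{"rx":0,"ry":0,"rz":0,"dx":47,"dy":-2,"dz":68,"grip":20},{"rx":0,"ry":0,"rz":0,"dx":47,"dy":-2,"dz":68,"grip":20}]'
python3 -m crank '[{"rx":0,"ry":0,"rz":0,"dx":0,"dy":0,"dz":0,"grip":20},{"rx":0,"ry":0,"rz":0,"dx":0,"dy":0,"dz":0,"grip":20}]'
python3 -c "
from h import *
p=get_image('wrist');cv2.imwrite('pics/w5.png',p['pixels'])
for t in 'foot_left foot_middle foot_right core_long'.split():
  for d in tip_of(p,t)[:1]: print(t,round(d['conf'],2),world(p,d['position']).round(4))
foot=np.array([.561,.2022,.1055]);n=-RACK[:,2];u=RACK[:,0]
A=foot+u*.0675
plan((A+n*.016+u*.006,RACK))"
```

```text
time: 14.75
tool_pos: [0.5961, 0.219, 0.1959]
tcp_rot: [-0.045, 0.955, 0.202, 0.211]
contact_force: [-0.1, 0.5, -1.4]
gripper_width: 0.0274
grasp_force: 30.0
time: 14.92
tool_pos: [0.5963, 0.2192, 0.1982]
tcp_rot: [-0.044, 0.955, 0.202, 0.214]
contact_force: [0.1, 0.6, -2.3]
gripper_width: 0.0272
grasp_force: 30.0
foot_left 0.81 [0.4918 0.3466 0.1045]
foot_right 0.71 [0.5982 0.2222 0.1903]
core_long 0.61 [0.602  0.2222 0.189 ]
t 15.17 tcp [0.5962 0.2196 0.1974] w 0.0275 F [ 0.3 -0.6 -2.7]
d [-1.   1.5 44.7] r [ 0.09 -0.15 -0.04]
```

View pics/w5.png

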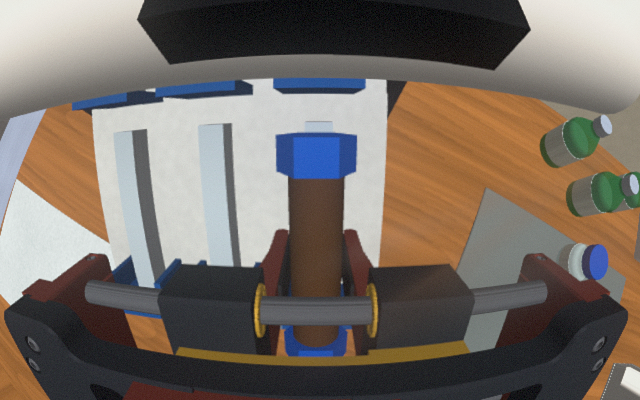

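```bash
python3 -c "
from h import *
p=get_image('wrist');V=np.array(p['view']);o=-V[:3,:3].T@V[:3,3];q,M,s=cur()
print('cam in tool',M.T@(o-q)); B=np.array([.637,.235,.321]);print('bar in tool',M.T@(B-q),'at target',M.T@(B-q)-[0,0,.045])
print(s['tool_pos'],s['joint_pos'].round(2))"
```

```text
cam in tool [ 0.0748355   0.00041727 -0.13681857]
bar in tool [ 0.09207621  0.00269879 -0.09367767] at target [ 0.09207621  0.00269879 -0.13867767]
[0.59611954 0.21966927 0.19708642] [ 0.03  0.34 -0.56  1.97  0.44  0.47 -1.97]
```

The wrist camera would come within a few mm of the light bar at the placing pose. I'll back off and turn the tool half a turn, so that the camera sits on the downslope side.

```bash
python3 -m crank '[{"rx":0,"ry":0,"rz":0,"dx":-40,"dy":0,"dz":-15,"grip":20},{"rx":0,"ry":0,"rz":0,"dx":-75,"dy":0,"dz":-25,"grip":20},{"rx":0,"ry":0,"rz":0,"dx":-75,"dy":0,"dz":-25,"grip":20}]'
python3 -m crank '[{"rx":0,"ry":0,"rz":7,"dx":0,"dy":0,"dz":0,"grip":20},{"rx":0,"ry":0,"rz":14,"dx":0,"dy":0,"dz":0,"grip":20},{"rx":0,"ry":0,"rz":14,"dx":0,"dy":0,"dz":0,"grip":20}]'
python3 -c "
from h import *
print(cur()[2]['joint_pos'].round(2))"
```

```text
time: 15.47
tool_pos: [0.5167, 0.1841, 0.1834]
tcp_rot: [-0.043, 0.956, 0.203, 0.208]
contact_force: [-0.8, -1.2, -2.1]
gripper_width: 0.0274
grasp_force: 30.0
time: 15.72
tool_pos: [0.5244, 0.1879, 0.1877]
tcp_rot: [-0.071, 0.973, 0.082, 0.206]
contact_force: [-0.8, 0.1, -1.8]
gripper_width: 0.0274
grasp_force: 30.0
[ 0.05  0.22 -0.54  2.15  0.35  0.38 -2.16]
```

```bash
python3 -m crank '[{"rx":0,"ry":0,"rz":-7,"dx":0,"dy":0,"dz":0,"grip":20},{"rx":0,"ry":0,"rz":-14,"dx":0,"dy":0,"dz":0,"grip":20},{"rx":0,"ry":0,"rz":-21,"dx":0,"dy":0,"dz":0,"grip":20},{"rx":0,"ry":0,"rz":-28,"dx":0,"dy":0,"dz":0,"grip":20},{"rx":0,"ry":0,"rz":-35,"dx":0,"dy":0,"dz":0,"grip":20}]'
python3 -m crank '[{"rx":0,"ry":0,"rz":-7,"dx":0,"dy":0,"dz":0,"grip":20},{"rx":0,"ry":0,"rz":-14,"dx":0,"dy":0,"dz":0,"grip":20},{"rx":0,"ry":0,"rz":-21,"dx":0,"dy":0,"dz":0,"grip":20},{"rx":0,"ry":0,"rz":-28,"dx":0,"dy":0,"dz":0,"grip":20},{"rx":0,"ry":0,"rz":-35,"dx":0,"dy":0,"dz":0,"grip":20}]'
python3 -m crank '[{"rx":0,"ry":0,"rz":-7,"dx":0,"dy":0,"dz":0,"grip":20},{"rx":0,"ry":0,"rz":-14,"dx":0,"dy":0,"dz":0,"grip":20},{"rx":0,"ry":0,"rz":-21,"dx":0,"dy":0,"dz":0,"grip":20},{"rx":0,"ry":0,"rz":-28,"dx":0,"dy":0,"dz":0,"grip":20},{"rx":0,"ry":0,"rz":-35,"dx":0,"dy":0,"dz":0,"grip":20}]'
python3 -m crank '[{"rx":0,"ry":0,"rz":-7,"dx":0,"dy":0,"dz":0,"grip":20},{"rx":0,"ry":0,"rz":-14,"dx":0,"dy":0,"dz":0,"grip":20},{"rx":0,"ry":0,"rz":-21,"dx":0,"dy":0,"dz":0,"grip":20},{"rx":0,"ry":0,"rz":-28,"dx":0,"dy":0,"dz":0,"grip":20},{"rx":0,"ry":0,"rz":-35,"dx":0,"dy":0,"dz":0,"grip":20}]'
python3 -m crank '[{"rx":0,"ry":0,"rz":-7,"dx":0,"dy":0,"dz":0,"grip":20},{"rx":0,"ry":0,"rz":-14,"dx":0,"dy":0,"dz":0,"grip":20},{"rx":0,"ry":0,"rz":-21,"dx":0,"dy":0,"dz":0,"grip":20},{"rx":0,"ry":0,"rz":-28,"dx":0,"dy":0,"dz":0,"grip":20},{"rx":0,"ry":0,"rz":-35,"dx":0,"dy":0,"dz":0,"grip":20}]'
cat >> h.py <<'E'
FLIP=RACK@np.diag([-1,-1,1.])
E
python3 -c "
from h import *
foot=np.array([.560,.2018,.1055]);n=-RACK[:,2];u=RACK[:,0]
A=foot+u*.0675;print(cur()[2]['joint_pos'].round(2))
plan((A+n*.06+u*.008,FLIP),(A+n*.016+u*.008,FLIP))"
```

```text
time: 16.13
tool_pos: [0.5244, 0.1883, 0.1874]
tcp_rot: [-0.004, 0.9, 0.378, 0.217]
contact_force: [-0.2, 0.2, -1.5]
gripper_width: 0.0276
grasp_force: 30.0
time: 16.55
tool_pos: [0.5245, 0.1882, 0.1875]
tcp_rot: [0.061, 0.745, 0.631, 0.208]
contact_force: [-0.1, -0.2, -2.0]
gripper_width: 0.0274
grasp_force: 30.0
time: 16.97
tool_pos: [0.5246, 0.1881, 0.1875]
tcp_rot: [0.121, 0.52, 0.826, 0.18]
contact_force: [1.1, 0.0, -1.5]
gripper_width: 0.0274
grasp_force: 30.0
time: 17.38
tool_pos: [0.5247, 0.1881, 0.1876]
tcp_rot: [0.17, 0.248, 0.944, 0.136]
contact_force: [-0.4, 0.0, -1.8]
gripper_width: 0.0275
grasp_force: 30.0
time: 17.8
tool_pos: [0.5247, 0.188, 0.1876]
tcp_rot: [0.203, -0.047, 0.975, 0.078]
contact_force: [0.2, -0.0, -2.2]
gripper_width: 0.0275
grasp_force: 30.0
[ 0.6   0.45 -1.25  2.13  0.93  0.59  0.42]
t 17.8 tcp [0.5247 0.188  0.1876] w 0.0275 F [ 0.2 -0.  -2.2]
d [-71.7  22.1  24.6] r [ -0.04   0.13 -18.46]
d [ 0.  0. 44.] r [0. 0. 0.]
```

```bash
python3 -m crank '[{"rx":0,"ry":0,"rz":-7,"dx":0,"dy":0,"dz":0,"grip":20},{"rx":0,"ry":0,"rz":-14,"dx":0,"dy":0,"dz":0,"grip":20},{"rx":0,"ry":0,"rz":-18.5,"dx":0,"dy":0,"dz":0,"grip":20},{"rx":0,"ry":0,"rz":-18.5,"dx":0,"dy":0,"dz":0,"grip":20}]'
python3 -c "
from h import *
p=get_image('wrist')
for t in 'foot_left foot_middle foot_right core_long'.split():
  for d in tip_of(p,t)[:1]: print(t,round(d['conf'],2),world(p,d['position']).round(4))
foot=np.array([.560,.2018,.1055]);n=-RACK[:,2];u=RACK[:,0]
A=foot+u*.0675;print(cur()[2]['joint_pos'].round(2))
plan((A+n*.05+u*.008,FLIP),(A+n*.016+u*.008,FLIP))"
```

```text
time: 18.13
tool_pos: [0.5247, 0.1879, 0.1873]
tcp_rot: [0.212, -0.202, 0.955, 0.045]
contact_force: [0.1, 0.1, -2.6]
gripper_width: 0.0277
grasp_force: 30.0
foot_left 0.68 [0.4933 0.3468 0.0998]
foot_middle 0.63 [0.5264 0.2771 0.1037]
core_long 0.96 [0.531  0.1958 0.1777]
[ 0.63  0.49 -1.31  2.13  0.99  0.64  0.68]
t 18.38 tcp [0.5244 0.188  0.1873] w 0.0273 F [ 0.1  0.3 -1.5]
d [-75.4  -1.1  34.4] r [-0.06  0.08 -0.58]
d [ 0.  0. 34.] r [0. 0. 0.]
```

```bash
python3 -m crank '[{"rx":0,"ry":0,"rz":-0.6,"dx":-35,"dy":-1,"dz":10,"grip":20},{"rx":0,"ry":0,"rz":-0.6,"dx":-65,"dy":-1,"dz":25,"grip":20},{"rx":0,"ry":0,"rz":-0.6,"dx":-75,"dy":-1,"dz":34,"grip":20},{"rx":0,"ry":0,"rz":-0.6,"dx":-75,"dy":-1,"dz":34,"grip":20},{"rx":0,"ry":0,"rz":-0.6,"dx":-75,"dy":-1,"dz":34,"grip":20}]'
python3 -c "
from h import *
p=get_image('wrist');cv2.imwrite('pics/w6.png',p['pixels'])
for t in 'foot_left foot_middle foot_right core_long'.split():
  for d in tip_of(p,t)[:1]: print(t,round(d['conf'],2),world(p,d['position']).round(4))
foot=np.array([.560,.2018,.1055]);n=-RACK[:,2];u=RACK[:,0]
A=foot+u*.0675;print(cur()[2]['joint_pos'].round(2))
plan((A+n*.016+u*.008,FLIP))"
```

```text
time: 18.8
tool_pos: [0.5999, 0.2205, 0.1878]
tcp_rot: [0.212, -0.203, 0.955, 0.045]
contact_force: [1.1, 0.2, -1.8]
gripper_width: 0.0272
grasp_force: 30.0
foot_left 0.65 [0.4961 0.3478 0.1016]
foot_middle 0.75 [0.5271 0.2748 0.1051]
foot_right 0.68 [0.5592 0.1998 0.1068]
core_long 0.93 [0.6097 0.2281 0.1777]
[ 0.47  0.61 -1.21  1.95  1.04  0.73  0.72]
t 19.05 tcp [0.5996 0.2195 0.1884] w 0.0273 F [-0.9 -0.3 -2. ]
d [-1.1  0.  34.8] r [-0.09  0.07  0.09]
```

View pics/w6.png

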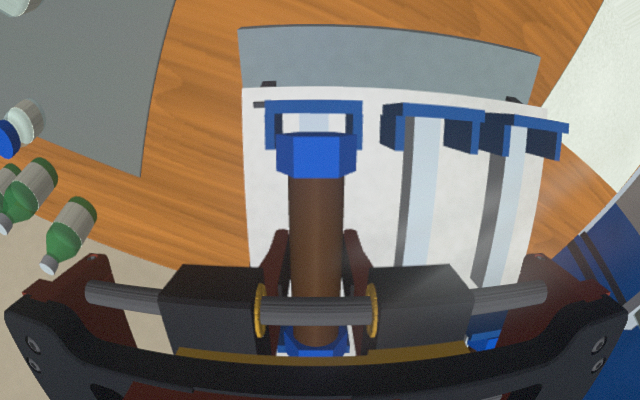

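```bash
python3 -m crank '[{"rx":0,"ry":0,"rz":0,"dx":-1,"dy":-1.5,"dz":10,"grip":20},{"rx":0,"ry":0,"rz":0,"dx":-1,"dy":-1.5,"dz":20,"grip":20},{"rx":0,"ry":0,"rz":0,"dx":-1,"dy":-1.5,"dz":30,"grip":20},{"rx":0,"ry":0,"rz":0,"dx":-1,"dy":-1.5,"dz":34,"grip":20},{"rx":0,"ry":0,"rz":0,"dx":-1,"dy":-1.5,"dz":34,"grip":20}]'
python3 -m crank '[{"rx":0,"ry":0,"rz":0,"dx":0,"dy":0,"dz":2,"grip":20},{"rx":0,"ry":0,"rz":0,"dx":0,"dy":0,"dz":4,"grip":20},{"rx":0,"ry":0,"rz":0,"dx":0,"dy":0,"dz":5,"grip":20},{"rx":0,"ry":0,"rz":0,"dx":0,"dy":0,"dz":5,"grip":20}]'
python3 -c "
from h import *
p=get_image('wrist');cv2.imwrite('pics/w7.png',p['pixels'])
foot=np.array([.560,.2018,.1055]);n=-RACK[:,2];u=RACK[:,0]
A=foot+u*.0675
plan((A+n*.006+u*.008,FLIP))"
```

```text
time: 19.47
tool_pos: [0.6145, 0.2248, 0.1561]
tcp_rot: [0.211, -0.204, 0.955, 0.045]
contact_force: [-0.2, 0.3, -1.6]
gripper_width: 0.027
grasp_force: 30.0
time: 19.8
tool_pos: [0.6168, 0.2257, 0.1533]
tcp_rot: [0.212, -0.204, 0.955, 0.045]
contact_force: [0.8, -0.0, -2.4]
gripper_width: 0.0276
grasp_force: 30.0
t 19.85 tcp [0.6168 0.2256 0.1534] w 0.0275 F [-0.5  0.3 -1.6]
d [0.6 1.3 5.4] r [-0.05  0.08  0.07]
```

View pics/w7.png

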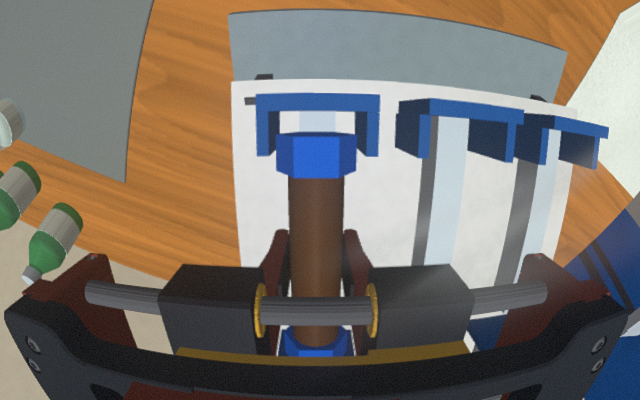

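```bash
python3 -m crank '[{"rx":0,"ry":0,"rz":0,"dx":0,"dy":0.5,"dz":1,"grip":20},{"rx":0,"ry":0,"rz":0,"dx":0,"dy":0.5,"dz":2,"grip":20},{"rx":0,"ry":0,"rz":0,"dx":0,"dy":0.5,"dz":3,"grip":20},{"rx":0,"ry":0,"rz":0,"dx":0,"dy":0.5,"dz":3,"grip":20}]'
python3 -m crank '[{"rx":0,"ry":0,"rz":0,"dx":0,"dy":0,"dz":0.5,"grip":20},{"rx":0,"ry":0,"rz":0,"dx":0,"dy":0,"dz":1,"grip":20},{"rx":0,"ry":0,"rz":0,"dx":0,"dy":0,"dz":1.5,"grip":20},{"rx":0,"ry":0,"rz":0,"dx":0,"dy":0,"dz":1.5,"grip":20}]'
```

```text
time: 20.18
tool_pos: [0.6178, 0.2265, 0.1504]
tcp_rot: [0.212, -0.203, 0.955, 0.045]
contact_force: [-0.3, -0.2, -1.1]
gripper_width: 0.0274
grasp_force: 30.0
time: 20.52
tool_pos: [0.6183, 0.2269, 0.1491]
tcp_rot: [0.212, -0.203, 0.955, 0.045]
contact_force: [0.1, 0.3, -1.2]
gripper_width: 0.0271
grasp_force: 30.0
```

```bash
python3 -m crank '[{"rx":0,"ry":0,"rz":0,"dx":2,"dy":0,"dz":0,"grip":20},{"rx":0,"ry":0,"rz":0,"dx":4,"dy":0,"dz":0,"grip":20},{"rx":0,"ry":0,"rz":0,"dx":6,"dy":0,"dz":0,"grip":20},{"rx":0,"ry":0,"rz":0,"dx":6,"dy":0,"dz":0,"grip":20}]'
python3 -m crank '[{"rx":0,"ry":0,"rz":0,"dx":1,"dy":0,"dz":0,"grip":20},{"rx":0,"ry":0,"rz":0,"dx":2,"dy":0,"dz":0,"grip":20},{"rx":0,"ry":0,"rz":0,"dx":2,"dy":0,"dz":0,"grip":20}]'
python3 -m crank '[{"rx":0,"ry":0,"rz":0,"dx":1,"dy":0,"dz":0,"grip":20},{"rx":0,"ry":0,"rz":0,"dx":1.5,"dy":0,"dz":0,"grip":20},{"rx":0,"ry":0,"rz":0,"dx":1.5,"dy":0,"dz":0,"grip":20}]'
```

```text
time: 20.85
tool_pos: [0.6128, 0.2244, 0.1464]
tcp_rot: [0.212, -0.204, 0.955, 0.044]
contact_force: [0.2, 0.3, -2.6]
gripper_width: 0.0272
grasp_force: 30.0
time: 21.1
tool_pos: [0.6115, 0.2238, 0.1458]
tcp_rot: [0.212, -0.203, 0.955, 0.045]
contact_force: [0.2, 0.0, -2.4]
gripper_width: 0.0272
grasp_force: 30.0
time: 21.35
tool_pos: [0.6104, 0.2233, 0.1451]
tcp_rot: [0.212, -0.203, 0.955, 0.045]
contact_force: [0.8, -0.8, -1.3]
gripper_width: 0.0274
grasp_force: 30.0
```

```bash
python3 -m crank '[{"rx":0,"ry":0,"rz":0,"dx":1,"dy":0,"dz":0,"grip":20},{"rx":0,"ry":0,"rz":0,"dx":1.5,"dy":0,"dz":0,"grip":20},{"rx":0,"ry":0,"rz":0,"dx":1.5,"dy":0,"dz":0,"grip":20}]'
python3 -m crank '[{"rx":0,"ry":0,"rz":0,"dx":1,"dy":0,"dz":0,"grip":20},{"rx":0,"ry":0,"rz":0,"dx":1.5,"dy":0,"dz":0,"grip":20},{"rx":0,"ry":0,"rz":0,"dx":1.5,"dy":0,"dz":0,"grip":20}]'
```

```text
time: 21.6
tool_pos: [0.6091, 0.2228, 0.1445]
tcp_rot: [0.212, -0.204, 0.955, 0.045]
contact_force: [-0.8, 0.6, -1.8]
gripper_width: 0.0276
grasp_force: 30.0
time: 21.85
tool_pos: [0.6089, 0.2227, 0.1447]
tcp_rot: [0.213, -0.203, 0.954, 0.045]
contact_force: [5.6, 2.0, -0.8]
gripper_width: 0.0276
grasp_force: 30.0
```

```bash
python3 -m crank '[{"rx":0,"ry":0,"rz":0,"dx":0,"dy":0,"dz":0.5,"grip":20},{"rx":0,"ry":0,"rz":0,"dx":0,"dy":0,"dz":1,"grip":20},{"rx":0,"ry":0,"rz":0,"dx":0,"dy":0,"dz":1,"grip":20}]'
python3 -m crank '[{"rx":0,"ry":0,"rz":0,"dx":0,"dy":0,"dz":0.5,"grip":20},{"rx":0,"ry":0,"rz":0,"dx":0,"dy":0,"dz":1,"grip":20},{"rx":0,"ry":0,"rz":0,"dx":0,"dy":0,"dz":1,"grip":20}]'
python3 -m crank '[{"rx":0,"ry":0,"rz":0,"dx":0,"dy":0,"dz":0.5,"grip":20},{"rx":0,"ry":0,"rz":0,"dx":0,"dy":0,"dz":1,"grip":20},{"rx":0,"ry":0,"rz":0,"dx":0,"dy":0,"dz":1,"grip":20}]'
```

```text
time: 22.1
tool_pos: [0.6092, 0.2229, 0.1439]
tcp_rot: [0.213, -0.204, 0.954, 0.045]
contact_force: [5.3, 1.0, 3.5]
gripper_width: 0.0276
grasp_force: 30.0
time: 22.35
tool_pos: [0.6094, 0.2231, 0.1433]
tcp_rot: [0.213, -0.204, 0.954, 0.045]
contact_force: [2.0, -1.7, 7.7]
gripper_width: 0.0274
grasp_force: 30.0
time: 22.6
tool_pos: [0.6094, 0.2231, 0.1432]
tcp_rot: [0.214, -0.204, 0.954, 0.044]
contact_force: [-7.2, -5.8, 21.5]
gripper_width: 0.0274
grasp_force: 30.0
```

```bash
python3 -m crank '[{"rx":0,"ry":0,"rz":0,"dx":0.5,"dy":0,"dz":-1,"grip":20},{"rx":0,"ry":0,"rz":0,"dx":1.5,"dy":0,"dz":-1,"grip":20},{"rx":0,"ry":0,"rz":0,"dx":1.5,"dy":0,"dz":-1,"grip":20}]'
python3 -m crank '[{"rx":0,"ry":0,"rz":0,"dx":0,"dy":0,"dz":0,"grip":29},{"rx":0,"ry":0,"rz":0,"dx":0,"dy":0,"dz":0,"grip":32},{"rx":0,"ry":0,"rz":0,"dx":0,"dy":0,"dz":0,"grip":36},{"rx":0,"ry":0,"rz":0,"dx":0,"dy":0,"dz":0,"grip":44},{"rx":0,"ry":0,"rz":0,"dx":0,"dy":0,"dz":0,"grip":55}]'
python3 -m crank '[{"rx":0,"ry":0,"rz":0,"dx":0,"dy":0,"dz":0,"grip":65},{"rx":0,"ry":0,"rz":0,"dx":0,"dy":0,"dz":0,"grip":65}]'
python3 -c "
from h import *
p=get_image('wrist');cv2.imwrite('pics/w8.png',p['pixels'][40:360])
for p in (p,get_image('side'),get_image('top')):
 for t in ('foot_right','core_long'):
  for d in tip_of(p,t)[:2]: print(t,round(d['conf'],2),world(p,d['position']).round(4))"
```

```text
time: 22.85
tool_pos: [0.6093, 0.223, 0.1433]
tcp_rot: [0.215, -0.203, 0.954, 0.045]
contact_force: [8.2, 2.6, 4.5]
gripper_width: 0.0272
grasp_force: 30.0
time: 23.27
tool_pos: [0.6069, 0.2218, 0.1409]
tcp_rot: [0.212, -0.204, 0.955, 0.045]
contact_force: [-0.1, -0.3, -0.6]
gripper_width: 0.0458
grasp_force: 0.0
time: 23.43
tool_pos: [0.6073, 0.222, 0.1413]
tcp_rot: [0.212, -0.203, 0.955, 0.045]
contact_force: [-0.1, -0.6, -0.1]
gripper_width: 0.0589
grasp_force: 0.0
foot_right 0.81 [0.554  0.1995 0.1028]
core_long 0.93 [0.6183 0.2278 0.1336]
foot_right 0.89 [0.5602 0.2003 0.1109]
core_long 0.76 [0.3128 0.169  0.0173]
core_long 0.75 [ 0.6373 -0.2053  0.0232]
foot_right 0.52 [0.498  0.3458 0.1064]
core_long 0.8 [0.3081 0.1716 0.0171]
```

View pics/w8.png

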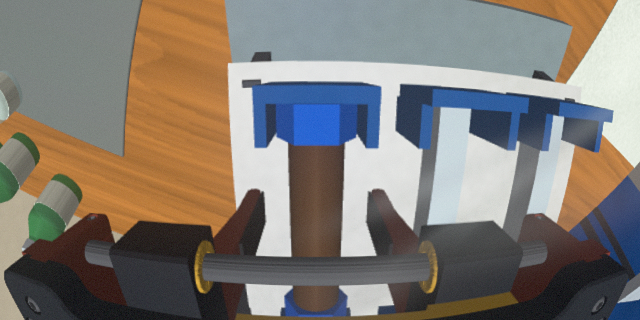

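The core lies straight between the cheeks, with its cap touching the foot stop (rows 85–145). Retreat.

```bash
python3 -m crank '[{"rx":0,"ry":0,"rz":0,"dx":0,"dy":0,"dz":0,"grip":70},{"rx":0,"ry":0,"rz":0,"dx":0,"dy":0,"dz":-10,"grip":70},{"rx":0,"ry":0,"rz":0,"dx":0,"dy":0,"dz":-35,"grip":70},{"rx":0,"ry":0,"rz":0,"dx":0,"dy":0,"dz":-65,"grip":70},{"rx":0,"ry":0,"rz":0,"dx":5,"dy":0,"dz":-95,"grip":70}]'
python3 -m crank '[{"rx":0,"ry":0,"rz":0,"dx":40,"dy":0,"dz":-10,"grip":70},{"rx":0,"ry":0,"rz":0,"dx":80,"dy":0,"dz":-15,"grip":70},{"rx":0,"ry":0,"rz":0,"dx":120,"dy":0,"dz":-15,"grip":70},{"rx":0,"ry":0,"rz":0,"dx":140,"dy":0,"dz":-15,"grip":70},{"rx":0,"ry":0,"rz":0,"dx":140,"dy":0,"dz":-15,"grip":70}]'
python3 -c "
from h import *
p=get_image('side');t=get_image('top')
for q in (p,t):
 for n in ('foot_right','core_long','dummy','core_short','core_medium','core_fat','jar1','tray'):
  print(n,[(round(d['conf'],2),world(q,d['position']).round(3).tolist()) for d in tip_of(q,n)[:3]])
a=cv2.resize(p['pixels'][110:400,170:460],(580,580));cv2.imwrite('pics/end.png',a)"
```

```text
time: 24.3
tool_pos: [0.5659, 0.2045, 0.2268]
tcp_rot: [0.212, -0.204, 0.955, 0.045]
contact_force: [0.9, -0.1, 0.9]
gripper_width: 0.0696
grasp_force: 0.0
time: 24.72
tool_pos: [0.4405, 0.1466, 0.1772]
tcp_rot: [0.21, -0.204, 0.955, 0.042]
contact_force: [-0.3, 0.5, -0.4]
gripper_width: 0.0702
grasp_force: 0.0
foot_right [(0.78, [0.561, 0.201, 0.108]), (0.47, [0.51, -0.431, 0.024])]
core_long [(0.71, [0.622, 0.222, 0.138]), (0.68, [0.314, 0.171, 0.02]), (0.66, [0.246, -0.297, 0.018])]
dummy [(0.77, [0.508, -0.432, 0.025]), (0.7, [0.515, -0.433, 0.001])]
core_short [(0.89, [0.637, -0.204, 0.022])]
core_medium [(0.52, [0.488, -0.037, 0.021])]
core_fat [(0.88, [0.484, -0.202, 0.025])]
jar1 [(0.86, [0.558, -0.127, 0.001]), (0.6, [0.722, -0.126, 0.006])]
tray [(0.64, [0.516, -0.432, 0.001])]
foot_right [(0.59, [0.561, 0.203, 0.1])]
core_long [(0.91, [0.616, 0.225, 0.132]), (0.64, [0.242, -0.296, 0.015]), (0.58, [0.31, 0.173, 0.016])]
dummy [(0.66, [0.513, -0.428, 0.019]), (0.66, [0.703, 0.27, 0.177])]
core_short [(0.64, [0.618, 0.226, 0.132]), (0.56, [0.632, -0.202, 0.023])]
core_medium [(0.64, [0.512, -0.43, 0.019]), (0.62, [0.486, -0.036, 0.023])]
core_fat [(0.94, [0.49, -0.199, 0.023]), (0.27, [0.529, 0.277, 0.108])]
jar1 [(0.66, [0.556, -0.124, 0.003]), (0.57, [0.391, -0.116, 0.002]), (0.44, [0.724, -0.124, 0.006])]
tray [(0.88, [0.512, -0.433, 0.0]), (0.67, [0.61, 0.308, 0.33])]
```

View pics/end.png

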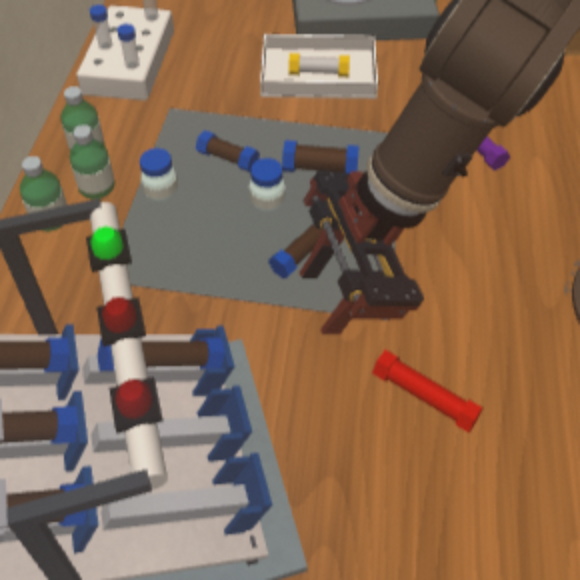

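The dummy lies flat in the tray at (320,65), and the long core is home in the green lane at (160,352). Everything else is in place and the gripper is clear.

```bash
python3 -c "
from rig import *
print(finish_job())"
```

```text
the job is handed in; nothing more can be done
None
```

The job is handed in at about 25 s: the final images show the dummy flat in the white tray and the 135 mm blue core home and straight in the green-lamp (right) lane. The other cores and the jars show no change, except that the arm hid the nearest jar from the side camera.

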